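# Seat the yellow lens barrel in the sprung V-block and hold it down

### The arm

A 6-joint arm with a two-finger parallel gripper is mounted at the origin on the work surface. World frame = base frame: x ahead of the robot, y to its left, z up, the work surface at z = 0. Lengths are in m, angles in degrees, forces in N, time in s.
With the tool pointing down it reaches from about 0.4 to 0.825 m from the base axis. Payload 7 kg.
Tool frame: the origin (TCP) lies on the centre line of the jaws, within the pads' length; the fingertips stand 11 mm ahead of it and the grasp point (between the pads) lies 8 mm behind it; z points along the fingers, y is the direction in which the jaws open and shut (so a half turn about z gives the same grasp; the last joint's range is limited). The gripper opens to 88 mm and grips with 3 to 60 N. Pads are 19 mm wide; open, the fingers measure 130 mm over their backs; the gripper's body (78 mm by 193 mm) begins 47 mm behind the grasp point.
Start: joints at [-50.357, 20.546, 0.682, 0, -70.136, -16.507], TCP at [0.265, -0.621, 0.238] pointing down, gripper open.
Joint ranges: [-176.03, 176.03], [-82.01, 121.73], [-58.28, 71.71], [-173.87, 95.51], [-174.79, -0.11], [-173.66, 173.66]. Speed limits (degrees/s): [136.94, 136.94, 172.46, 180, 180, 180].

### API

Orientations are given as [roll, pitch, yaw] about the fixed x, y, z axes, in that order (R = Rz(yaw) Ry(pitch) Rx(roll)).
In Python, from plant import ctrl, cams, order gives the robot as it stands.
- The arm moves only by the tool jog_arm, never from a script. Its argument "motion" is a list of rows, each an object with "offset": the shift along the tool's x, y, z in mm, a list of three; "roll": the turn about the tool's z in rad; "hand": the finger opening in mm, from 0 to 87.6. A call has 1 to 20 rows; each row is the pose to reach, as a shift and turn from the pose commanded when the call began, along the tool's axes at that moment; what a row does not reach only later rows make up. A row lasts 1/12 s, in which the tool goes at most 41.7 mm and 7.16 degrees, less where a joint would pass 70% of its speed; a pose out of reach is approached as far as the arm can. A call with a gripper value outside its range is refused whole. The fingers move at their own pace and stop on an object; the grip force is fixed at half the most. Time passes only in rows, so rows that repeat a pose let the fingers close. It gives the time, the measured TCP pose, the force and the opening at its end, in the units of the state.
- ctrl.get_obs(): the state, without advancing time (a new reading comes with each control period).
- cams.snapshot(name): name is "side" or "top"; returns a dict with "img" (400x640x3 uint8, red, green, blue), "K" (3x3 intrinsics, pixels), "cam_to_world" (4x4, takes a point from camera to world coordinates). Camera axes: x right, y down, z forward; pixel columns grow to the right and rows downward; lengths in m; the calibration is good to about 2 mm. A picture is of the moment at which its call begins. There is no depth.
- order.close_job(): hands the job in, once; it reports no verdict.
The state is a dict: "clock": time; "joint_pos": joint angles; "qvel": joint speeds; "tau": joint torques, N m; "tool_pos": TCP position; "orientation": TCP orientation; "force": force on the tool from outside, world axes, zero at the start; "moment": the same for the moment, N m; "opening": finger opening in m.
Only numpy, scipy, OpenCV 4.12 (cv2) and the standard library are available. Lean on these libraries where they do the work, as an engineer would, in place of code of your own. Each camera call takes 0.05 s, during which the arm holds its last target. There are 200 camera calls.

### The job

Pull the drawer of the low parts cabinet out to its stop and leave it open, then lift out the yellow lens barrel (leave the dark grey one in the drawer). Lay it lengthwise in the V-block, centred, and let go so that it settles on both sloping faces (kept in the grip it tends to bear on one face only), then press straight down on the top of its middle with the shut fingertips, gently, until the sprung block is about half-way down its 10 mm travel. Finish while still holding it pressed there on both faces, block not bottomed; do not let up, and leave everything else on the bench where it stands.

Things in the scene. Friction and masses are not known exactly. Their poses are not given: they have to be found in the camera images.
- cab_drawer0 (a joint): how far the cabinet's drawer is pulled out in m: 0 = shut, 0.150 = at its stop. Light friction (1 to 2 N); it stays where it is left. A low partition (30 mm high) splits it; in each half two black rails (10 mm thick, 22 mm apart) carry one barrel lying along the drawer, axis 47 mm above the bench, 40 mm free on either side. Barrels are fully uncovered only when it is at its stop
- cab: the low grey parts cabinet, fixed, 220 mm deep (x), 290 mm wide (y), 85 mm high, with one white-fronted drawer that opens to its -x; origin at the centre of its underside. The drawer's inner floor is 22 mm above the bench, its side walls end 63 mm above the bench. Which half of the drawer holds the yellow barrel varies
- cab_drawer0_handle (a point): middle of the drawer's dark horizontal bar handle (120 mm long, about 10 mm thick), 47 mm above the bench, 35 mm in front of the drawer's front; x points from the handle into the cabinet, so the drawer is pulled along -x; y runs along the bar. The top of the cabinet is 38 mm higher than the bar
- barrel_center (a point): centre of the yellow lens barrel, a plain cylinder with black bores drawn at its ends, 36 mm in diameter, 90 mm long, 80 to 170 g; x runs along its axis (y and z turn with it as it rolls)
- spare_center (a point): centre of the dark grey barrel, same shape and size, which stays in the drawer
- v_seat (a point): point of the V-block where the centre of a seated barrel lies; x runs along the groove, z is up. 72 mm above the bench while the block is up; it sinks with the block. The groove is a 90 degree V open to the top: a front and a back pair of mauve pads, each 16 mm long, with a 46 mm gap between the pairs for the fingers; nothing in the gap is higher than 40 mm below this point
- fixture: the fixed dark base under the V-block, 110 x 110 x 12 mm; origin at the centre of its underside, straight below v_seat, x along the groove. The V pads' upper edges are 70 mm above the bench (block up), 23 mm to either side of the groove's middle; the pads end 39 mm from the middle along the groove
- v_carriage (a joint): how far the sprung V-block is pressed down in m, 0 = up, 0.010 = bottomed. With a barrel in it, it begins to sink at about 4 N of downward push and takes 1 N more for each mm (about 9 N half-way); a barrel's weight alone does not sink it; it springs back up when let go
- v_left: the V face on the +y side of v_seat (two mauve pads); its origin is at the bottom of the fixture, below v_seat
- v_right: the V face on the -y side of v_seat (two mauve pads); its origin is at the bottom of the fixture, below v_seat
- flux_bottle: amber flux bottle with a red cap, 38 mm across, 85 mm tall; origin at the centre of its underside. A bystander
- solder_spool: green solder spool standing on its flange, 60 mm across, 45 mm tall; origin at the centre of its underside. A bystander
- tweezers: steel tweezers lying flat, 124 mm long, 20 mm wide, 8 mm high; origin under their middle, x towards the tips. A bystander
- screwdriver: screwdriver with a blue handle lying flat, 160 mm long; origin on its underside, x towards the tip. A bystander
- tip_cleaner: dark steel cup for cleaning iron tips, 66 mm across, 45 mm tall; origin at the centre of its underside. A bystander
- barrel: the yellow lens barrel itself; origin on its surface, 18 mm from its axis, half-way along, so use barrel_center to grasp it

How it is judged:
By the outcome, as a careful person would: the job done as asked, in the order asked, and still so for the second after the job is handed in, while the arm keeps its last pose, push and grip.
It also fails if it takes over 64 s, if anything falls off the work surface, if the arm or the gripper's body presses on something with over 40 N, if the wrist force passes 120 N, or if a joint passes its speed limit or range.

## Working session

There is one attempt and no reset: what is moved stays moved. The work goes in short steps, Python scripts to look and compute and a tool call to move; the robot and the scene stay as the last step left them, time stands still between calls to the robot, and variables do not carry over. Pictures are saved under pics/ and viewed, about 8 in all and at most 12, crops included, and the job is handed in when it is done.

Besides the shell and the picture viewer there is one more tool, called after ">>>" by a JSON object that holds its "name" and its "arguments". jog_arm: Moves the arm, as the interface text tells. Its arguments: {"type":"object","properties":{"motion":{"type":"array"}},"required":["motion"]}

```bash
mkdir -p pics; cat > h.py <<'E'
import numpy as np, cv2
from plant import ctrl, cams, order
def snap(name, out=None):
    s=cams.snapshot(name)
    if out: cv2.imwrite('pics/'+out, s['img'][:,:,::-1])
    return s
def cast(s,u,v,z):
    K,T=np.array(s['K']),np.array(s['cam_to_world'])
    d=T[:3,:3]@np.linalg.solve(K,[u,v,1.]); c=T[:3,3]
    return c+d*(z-c[2])/d[2]
def proj(s,p):
    K,T=np.array(s['K']),np.array(s['cam_to_world'])
    q=K@(T[:3,:3].T@(np.array(p)-T[:3,3])); return q[:2]/q[2]
def st():
    o=ctrl.get_obs(); print({k:np.round(o[k],4).tolist() for k in ('clock','joint_pos','tool_pos','orientation','force','opening')})
E
python3 - <<'E'
from h import *
for n in('top','side'):
    s=snap(n,n+'1.png'); print(n,np.round(s['cam_to_world'],3).tolist(),np.round(s['K'],1).tolist())
st()
E
```

```text
top [[0.011, -0.984, 0.18, 0.379], [-1.0, -0.011, 0.005, -0.067], [-0.003, -0.18, -0.984, 1.392], [0.0, 0.0, 0.0, 1.0]] [[515.8, 0.0, 327.8], [0.0, 515.8, 193.9], [0.0, 0.0, 1.0]]
side [[-0.996, -0.055, 0.067, 0.539], [-0.086, 0.534, -0.841, 0.769], [0.01, -0.844, -0.537, 0.594], [0.0, 0.0, 0.0, 1.0]] [[407.8, 0.0, 316.4], [0.0, 407.8, 200.5], [0.0, 0.0, 1.0]]
{'clock': 0.1, 'joint_pos': [-50.3586, 20.587, 0.6404, -0.0168, -70.1354, -16.5102], 'tool_pos': [0.265, -0.6204, 0.2367], 'orientation': [179.9169, -0.0082, -156.8744], 'force': [0.0873, -0.1617, 0.6484], 'opening': 0.0879}
```

View pics/top1.png

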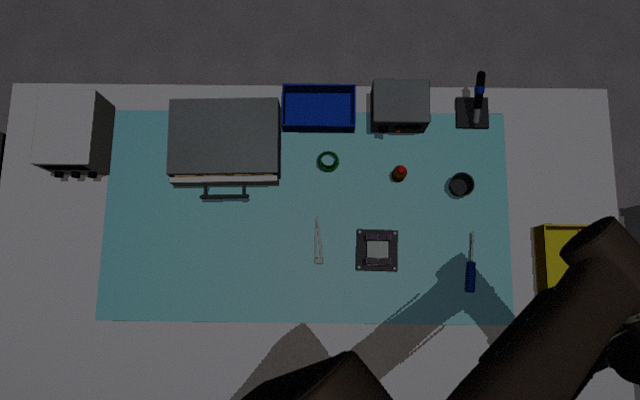

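View pics/side1.png

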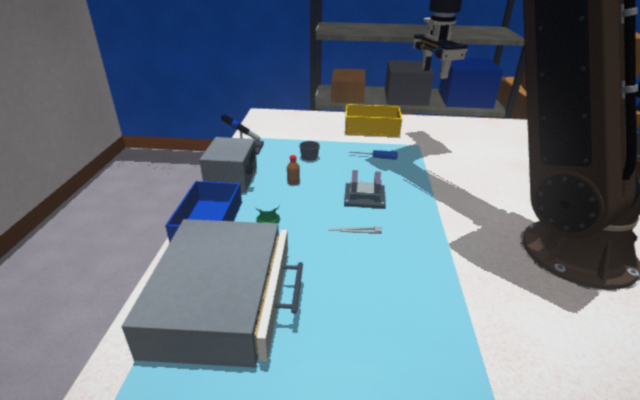

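The top view shows the cabinet with its bar handle at about (224,196), the fixture at (377,250), the tweezers at (319,240), the spool at (328,161), the bottle at (399,173) and the screwdriver at (470,262). The side view agrees. Next I measure the handle and the fixture, with an enlarged crop.

```bash
python3 - <<'E'
from h import *
s=snap('top'); im=s['img'][:,:,::-1]
a=cv2.resize(im[165:215,160:290],None,fx=6,fy=6,interpolation=cv2.INTER_CUBIC)
b=cv2.resize(im[222:280,345:410],None,fx=5,fy=5,interpolation=cv2.INTER_CUBIC)
c=np.zeros((600,780,3),np.uint8); c[:300,:780]=a; c[305:595,:325]=b; c=cv2.convertScaleAbs(c,alpha=1.7)
cv2.imwrite('pics/crop1.png',c)
for n,u,v,z in[('hL',202,196.5,.047),('hR',247,195,.047),('fix',377.5,250,.012),('cabTL',170,99,.085),('cabTR',279,97,.085),('cabFL',168,176,.085),('cabFR',280,174,.085),('bot',399,173,.09),('twz',319,240,0),('spool',328,161,.045)]:
    print(n,np.round(cast(s,u,v,z),3))
g=im.astype(int); 
m=((g.max(2)<75)).astype(np.uint8); m[:225]=0;m[278:]=0;m[:,:350]=0;m[:,405:]=0
ct=max(cv2.findContours(m,0,2)[0],key=cv2.contourArea); print(cv2.minAreaRect(ct))
for p in cv2.boxPoints(cv2.minAreaRect(ct)): print(p,cast(s,*p,.012).round(4))
m=((g.max(2)<75)).astype(np.uint8); m[:192]=0;m[200:]=0;m[:,:190]=0;m[:,260:]=0
ct=max(cv2.findContours(m,0,2)[0],key=cv2.contourArea); print(cv2.minAreaRect(ct))
(u,v)=cv2.minAreaRect(ct)[0]; print(cast(s,u,v,.047))
E
```

```text
hL [0.614 0.272 0.047]
hR [0.619 0.153 0.047]
fix [ 0.48  -0.195  0.012]
cabTL [0.87  0.363 0.085]
cabTR [0.879 0.072 0.085]
cabFL [0.66  0.354 0.085]
cabFR [0.668 0.063 0.085]
bot [ 0.673 -0.244  0.09 ]
twz [ 0.506 -0.038  0.   ]
spool [ 0.714 -0.06   0.045]
((376.0, 250.0), (42.0, 42.0), 90.0)
[355. 229.] [ 0.5355 -0.1349  0.012 ]
[397. 229.] [ 0.5368 -0.2477  0.012 ]
[397. 271.] [ 0.4252 -0.2462  0.012 ]
[355. 271.] [ 0.4239 -0.1351  0.012 ]
((223.5, 195.5), (7.0, 49.0), 90.0)
[0.61686942 0.21540409 0.047     ]
```

View pics/crop1.png

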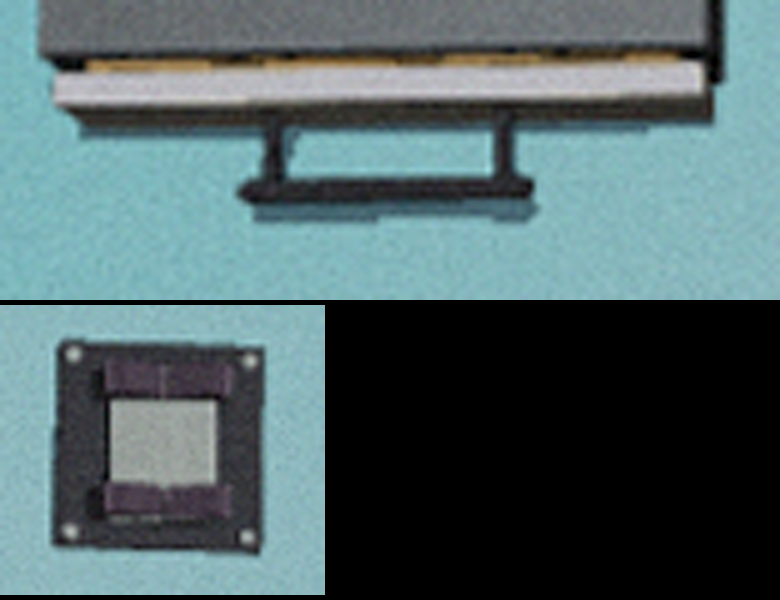

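```bash
cat >> h.py <<'E'
def off(p,yaw=None,cmd=None):
    "tool-axis offset in mm (and roll in rad) from the present pose to world p"
    from scipy.spatial.transform import Rotation as R
    o=ctrl.get_obs(); r=R.from_euler('xyz',o['orientation'],degrees=True)
    d=r.inv().apply(np.array(p)-(o['tool_pos'] if cmd is None else cmd))*1e3
    t=None if yaw is None else np.radians((o['orientation'][2]-yaw+180)%360-180)
    print('off',d.round(1),'roll',t)
E
python3 - <<'E'
from h import *
off([.636,.214,.16],-178.3,[.265,-.621,.238])
off([.45,-.20,.24],-178.3,[.265,-.621,.238])
s=snap('top')
print(cast(s,224,182.3,.08),cast(s,224.4,196.3,.048),cast(s,378,249,.06),cast(s,377,250.1,.012))
E
```

```text
off [-669.2  622.1   78.7] roll 0.373993007130251
off [-335.5  314.5   -1.6] roll 0.373993007130251
[0.64585738 0.20882907 0.08      ] [0.61456749 0.21270743 0.048     ] [ 0.47905795 -0.19184629  0.06      ] [ 0.47971737 -0.19365495  0.012     ]
```

>>> {"name": "jog_arm", "arguments": {"motion": [{"offset": [-335, 314, -2], "roll": 0.374, "hand": 0}, {"offset": [-335, 314, -2], "roll": 0.374, "hand": 0}, {"offset": [-335, 314, -2], "roll": 0.374, "hand": 0}, {"offset": [-335, 314, -2], "roll": 0.374, "hand": 0}, {"offset": [-335, 314, -2], "roll": 0.374, "hand": 0}, {"offset": [-335, 314, -2], "roll": 0.374, "hand": 0}, {"offset": [-335, 314, -2], "roll": 0.374, "hand": 0}, {"offset": [-335, 314, -2], "roll": 0.374, "hand": 0}, {"offset": [-335, 314, -2], "roll": 0.374, "hand": 0}, {"offset": [-335, 314, -2], "roll": 0.374, "hand": 0}, {"offset": [-335, 314, -2], "roll": 0.374, "hand": 0}, {"offset": [-668, 621, 78], "roll": 0.374, "hand": 0}, {"offset": [-668, 621, 78], "roll": 0.374, "hand": 0}, {"offset": [-668, 621, 78], "roll": 0.374, "hand": 0}, {"offset": [-668, 621, 78], "roll": 0.374, "hand": 0}, {"offset": [-668, 621, 78], "roll": 0.374, "hand": 0}, {"offset": [-668, 621, 78], "roll": 0.374, "hand": 0}, {"offset": [-668, 621, 78], "roll": 0.374, "hand": 0}, {"offset": [-668, 621, 78], "roll": 0.374, "hand": 0}, {"offset": [-668, 621, 78], "roll": 0.374, "hand": 0}]}}

```text
clock: 1.87
tool_pos: [0.5997, 0.1345, 0.1746]
orientation: [180.0, 0.0, -178.3]
force: [0.4, -0.1, 0.6]
opening: 0.0009
```

>>> {"name": "jog_arm", "arguments": {"motion": [{"offset": [0, 0, 0], "roll": 0, "hand": 0}, {"offset": [0, 0, 0], "roll": 0, "hand": 0}, {"offset": [0, 0, 0], "roll": 0, "hand": 0}]}}

```text
clock: 2.12
tool_pos: [0.599, 0.1326, 0.1744]
orientation: [-180.0, -0.1, -178.3]
force: [0.7, -1.1, 0.7]
opening: 0.0004
```

```bash
python3 - <<'E'
from h import *
st(); off([.634,.213,.075],-178.3); off([.634,.213,.043],-178.3)
E
```

```text
{'clock': 2.1167, 'joint_pos': [30.694, 17.5357, -12.349, -0.0057, -60.1905, -118.9431], 'tool_pos': [0.599, 0.1326, 0.1744], 'orientation': [-179.9679, -0.0682, -178.252], 'force': [0.6939, -1.1172, 0.7274], 'opening': 0.0004}
off [-37.6  79.4  99.3] roll 0.0008385539787685567
off [-37.6  79.4 131.3] roll 0.0008385539787685567
```

>>> {"name": "jog_arm", "arguments": {"motion": [{"offset": [-37.5, 79.5, 60], "roll": 0, "hand": 0}, {"offset": [-37.5, 79.5, 60], "roll": 0, "hand": 0}, {"offset": [-37.5, 79.5, 60], "roll": 0, "hand": 0}, {"offset": [-37.5, 79.5, 60], "roll": 0, "hand": 0}, {"offset": [-37.5, 79.5, 90], "roll": 0, "hand": 0}, {"offset": [-37.5, 79.5, 90], "roll": 0, "hand": 0}, {"offset": [-37.5, 79.5, 90], "roll": 0, "hand": 0}]}}

```text
clock: 2.7
tool_pos: [0.6335, 0.2112, 0.0846]
orientation: [-179.9, -0.1, -178.4]
force: [-0.4, -0.0, 0.6]
opening: 0.0004
```

```bash
python3 - <<'E'
from h import *
st(); off([.634,.213,.043],-178.3)
s=snap('side'); c=s['img'][210:370,110:350,::-1]; cv2.imwrite('pics/s2.png',cv2.convertScaleAbs(cv2.resize(c,None,fx=3,fy=3,interpolation=2),alpha=1.5))
E
```

```text
{'clock': 2.7, 'joint_pos': [35.1268, 27.0406, -10.581, -0.0056, -52.5419, -123.4894], 'tool_pos': [0.6335, 0.2112, 0.0846], 'orientation': [-179.9135, -0.1387, -178.3662], 'force': [-0.3501, -0.0364, 0.5834], 'opening': 0.0004}
off [-0.7  1.9 41.6] roll -0.0011554970020058483
```

View pics/s2.png

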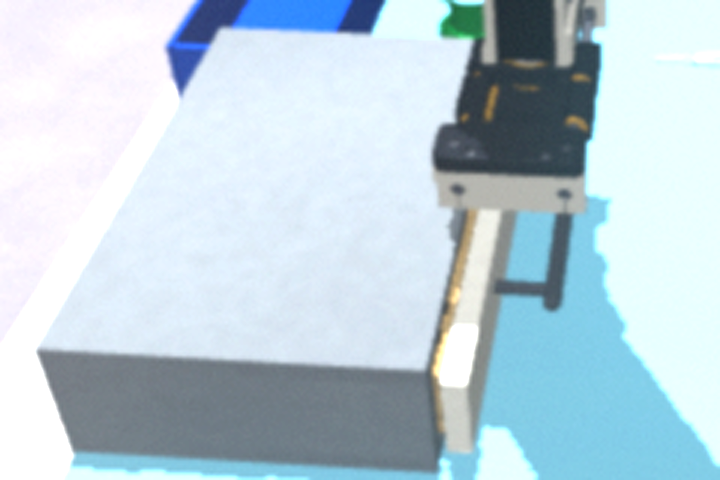

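The side view (crop ×3) shows the gripper body over the drawer front, about (512,190) in the crop. The handle end is at (553,300). The fingers themselves are hidden, so I go down gently and watch the force.

>>> {"name": "jog_arm", "arguments": {"motion": [{"offset": [-0.5, 2, 8], "roll": 0, "hand": 0}, {"offset": [-0.5, 2, 16], "roll": 0, "hand": 0}, {"offset": [-0.5, 2, 23], "roll": 0, "hand": 0}, {"offset": [-0.5, 2, 27], "roll": 0, "hand": 0}, {"offset": [-0.5, 2, 27], "roll": 0, "hand": 0}]}}

```text
clock: 3.17
tool_pos: [0.6342, 0.2146, 0.0567]
orientation: [-179.9, -0.1, -178.3]
force: [-0.0, 0.4, 0.4]
opening: 0.0005
```

>>> {"name": "jog_arm", "arguments": {"motion": [{"offset": [0, 0, 6], "roll": 0, "hand": 0}, {"offset": [0, 0, 12], "roll": 0, "hand": 0}, {"offset": [0, 0, 12], "roll": 0, "hand": 0}, {"offset": [3, 0, 12], "roll": 0, "hand": 0}, {"offset": [8, 0, 12], "roll": 0, "hand": 0}, {"offset": [18, 0, 12], "roll": 0, "hand": 0}, {"offset": [32, 0, 12], "roll": 0, "hand": 0}, {"offset": [46, 0, 12], "roll": 0, "hand": 0}, {"offset": [60, 0, 12], "roll": 0, "hand": 0}, {"offset": [74, 0, 12], "roll": 0, "hand": 0}, {"offset": [88, 0, 12], "roll": 0, "hand": 0}, {"offset": [102, 0, 12], "roll": 0, "hand": 0}, {"offset": [116, 0, 12], "roll": 0, "hand": 0}, {"offset": [126, 0, 12], "roll": 0, "hand": 0}, {"offset": [134, 0, 12], "roll": 0, "hand": 0}, {"offset": [138, 0, 12], "roll": 0, "hand": 0}, {"offset": [140, 0, 12], "roll": 0, "hand": 0}]}}

```text
clock: 4.58
tool_pos: [0.4945, 0.2109, 0.0463]
orientation: [180.0, 0.0, -178.3]
force: [2.5, -1.8, 0.5]
opening: 0.0005
```

>>> {"name": "jog_arm", "arguments": {"motion": [{"offset": [3, 0, 0], "roll": 0, "hand": 0}, {"offset": [6, 0, 0], "roll": 0, "hand": 0}, {"offset": [9, 0, 0], "roll": 0, "hand": 0}, {"offset": [11, 0, 0], "roll": 0, "hand": 0}, {"offset": [12, 0, 0], "roll": 0, "hand": 0}]}}

```text
clock: 5.0
tool_pos: [0.4881, 0.2112, 0.0465]
orientation: [179.9, 0.5, -178.2]
force: [33.1, -11.6, -19.4]
opening: 0.0005
```

>>> {"name": "jog_arm", "arguments": {"motion": [{"offset": [-5, 0, 0], "roll": 0, "hand": 0}, {"offset": [-9, 0, 0], "roll": 0, "hand": 0}, {"offset": [-11, 0, 0], "roll": 0, "hand": 0}, {"offset": [-11, 0, -10], "roll": 0, "hand": 0}, {"offset": [-11, 0, -30], "roll": 0, "hand": 0}, {"offset": [-11, 0, -60], "roll": 0, "hand": 0}, {"offset": [-11, -30, -100], "roll": 0, "hand": 58}, {"offset": [-11, -70, -140], "roll": 0, "hand": 58}, {"offset": [-11, -110, -160], "roll": 0, "hand": 58}, {"offset": [-11, -150, -160], "roll": 0, "hand": 58}, {"offset": [-11, -180, -160], "roll": 0, "hand": 58}, {"offset": [-11, -180, -160], "roll": 0, "hand": 58}]}}

```text
clock: 6.0
tool_pos: [0.4986, 0.0273, 0.2082]
orientation: [180.0, 0.1, -178.4]
force: [-0.6, -0.7, -0.4]
opening: 0.0346
```

```bash
python3 - <<'E'
from h import *
st()
s=snap('top'); c=s['img'][90:290,130:360,::-1]; cv2.imwrite('pics/t3.png',cv2.convertScaleAbs(cv2.resize(c,None,fx=3,fy=3,interpolation=2),alpha=1.7))
np.save('t3.npy',s,allow_pickle=True)
E
```

```text
{'clock': 6.0, 'joint_pos': [25.7236, 5.121, -23.6038, 0.0077, -61.1576, -114.1182], 'tool_pos': [0.4986, 0.0273, 0.2082], 'orientation': [179.9581, 0.1101, -178.3909], 'force': [-0.6465, -0.7231, -0.3834], 'opening': 0.0346}
```

View pics/t3.png

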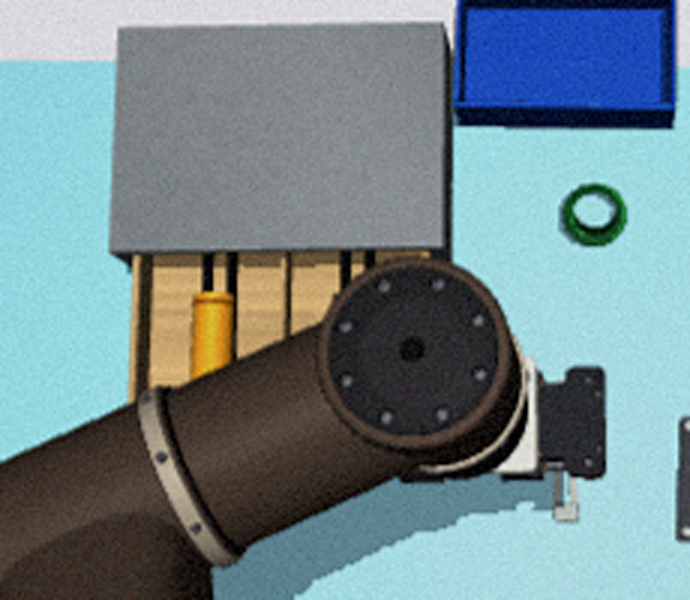

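The picture shows the open drawer with the yellow barrel in its left (+y) half, at about (213,335) in the crop. The arm covers the rest, so I move it aside and look again.

>>> {"name": "jog_arm", "arguments": {"motion": [{"offset": [0, -40, -20], "roll": 0, "hand": 58}, {"offset": [0, -80, -20], "roll": 0, "hand": 58}, {"offset": [0, -120, -20], "roll": 0, "hand": 58}, {"offset": [0, -160, -20], "roll": 0, "hand": 58}, {"offset": [0, -200, -20], "roll": 0, "hand": 58}, {"offset": [0, -240, -20], "roll": 0, "hand": 58}, {"offset": [0, -250, -20], "roll": 0, "hand": 58}, {"offset": [0, -250, -20], "roll": 0, "hand": 58}]}}

```text
clock: 6.72
tool_pos: [0.5063, -0.221, 0.2258]
orientation: [180.0, -0.1, -178.5]
force: [0.4, 0.5, 0.5]
opening: 0.0579
```

```bash
python3 - <<'E'
from h import *
st()
s=snap('top'); im=s['img']; c=im[90:290,130:360,::-1]; cv2.imwrite('pics/t4.png',cv2.convertScaleAbs(cv2.resize(c,None,fx=3,fy=3,interpolation=2),alpha=1.7))
h=cv2.cvtColor(im,cv2.COLOR_RGB2HSV)
m=cv2.inRange(h,(15,170,70),(32,255,255)); m[:170]=0;m[260:]=0;m[:,:160]=0;m[:,290:]=0
ct=max(cv2.findContours(m,0,2)[0],key=cv2.contourArea); print(cv2.contourArea(ct),cv2.boundingRect(ct),cv2.minAreaRect(ct))
u,v=cv2.minAreaRect(ct)[0]; print(cast(s,u,v,.05)); 
x,y,w,hh=cv2.boundingRect(ct)
for z in(.047,.06): print(cast(s,u,y,z),cast(s,u,y+hh,z),cast(s,x,v,z),cast(s,x+w,v,z))
E
```

```text
{'clock': 6.7167, 'joint_pos': [-3.2653, 9.5549, -15.8928, -0.0009, -64.6162, -85.2205], 'tool_pos': [0.5063, -0.221, 0.2258], 'orientation': [179.9939, -0.0636, -178.4862], 'force': [0.4338, 0.543, 0.4826], 'opening': 0.0579}
384.5 (193, 187, 15, 35) ((199.9951934814453, 204.12945556640625), (12.880058288574219, 34.23578643798828), 2.12109637260437)
[0.59256032 0.2756755  0.05      ]
[0.63913814 0.27901831 0.047     ] [0.54553412 0.27378759 0.047     ] [0.5928365  0.29493902 0.047     ] [0.59326903 0.25527736 0.047     ]
[0.63662156 0.2756711  0.06      ] [0.54392242 0.27049096 0.06      ] [0.59076753 0.29143791 0.06      ] [0.59119588 0.25215966 0.06      ]
```

View pics/t4.png

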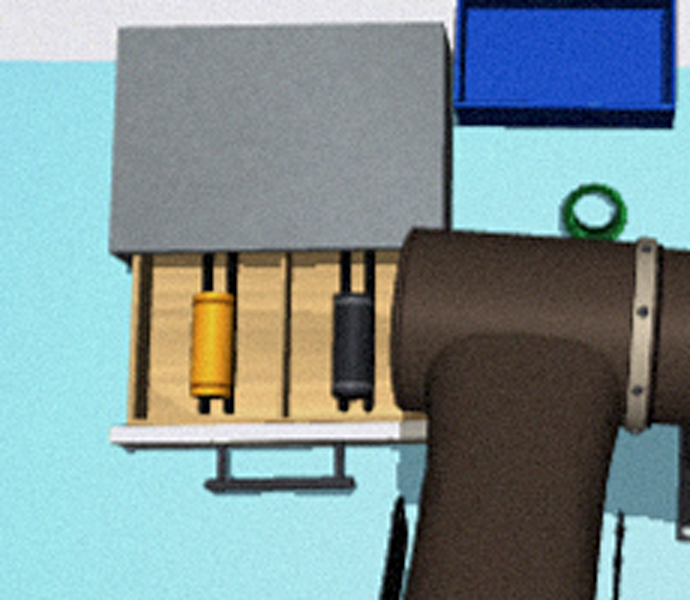

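```bash
python3 - <<'E'
from h import *
s=snap('top'); a=cast(s,224.4,196.3,.047); b=cast(s,223.3,251.7,.047); print(a,b,a-b)
print(cast(s,173.5,175,.085),cast(s,277.3,172.5,.085),cast(s,168,234.5,.08),cast(s,271,230.5,.08))
off([.5915,.275,.14],-178.3); 
E
```

```text
[0.61474293 0.21291575 0.047     ] [0.46856374 0.20885321 0.047     ] [0.14617919 0.00406254 0.        ]
[0.66275099 0.3398003  0.085     ] [0.67228652 0.07058738 0.085     ] [0.50847053 0.34528814 0.08      ] [0.5216086  0.08281686 0.08      ]
off [-99.1 491.1  86.1] roll -0.0011088895916816386
```

The image puts the drawer's travel at about 146 mm. I felt a 33 N stop, but backing off may have nudged the drawer in a little. I'll hook it again, pull gently to the stop, and back off less.

```bash
python3 - <<'E'
from h import *
off([.4875,.21,.10],-178.3); off([.4875,.21,.06])
E
```

```text
off [  6.6 429.1 126.1] roll -0.0011088895916816386
off [  6.6 429.1 166.1] roll None
```

>>> {"name": "jog_arm", "arguments": {"motion": [{"offset": [6.5, 40, 40], "roll": 0, "hand": 0}, {"offset": [6.5, 430, 60], "roll": 0, "hand": 0}, {"offset": [6.5, 430, 60], "roll": 0, "hand": 0}, {"offset": [6.5, 430, 60], "roll": 0, "hand": 0}, {"offset": [6.5, 430, 60], "roll": 0, "hand": 0}, {"offset": [6.5, 430, 60], "roll": 0, "hand": 0}, {"offset": [6.5, 430, 60], "roll": 0, "hand": 0}, {"offset": [6.5, 430, 60], "roll": 0, "hand": 0}, {"offset": [6.5, 430, 60], "roll": 0, "hand": 0}, {"offset": [6.5, 430, 60], "roll": 0, "hand": 0}, {"offset": [6.5, 430, 60], "roll": 0, "hand": 0}, {"offset": [6.5, 430, 60], "roll": 0, "hand": 0}, {"offset": [6.5, 430, 95], "roll": 0, "hand": 0}, {"offset": [6.5, 430, 130], "roll": 0, "hand": 0}, {"offset": [6.5, 430, 140], "roll": 0, "hand": 0}, {"offset": [6.5, 430, 140], "roll": 0, "hand": 0}, {"offset": [6.5, 430, 140], "roll": 0, "hand": 0}]}}

```text
clock: 8.23
tool_pos: [0.4874, 0.2111, 0.0867]
orientation: [-180.0, -0.0, -178.2]
force: [0.6, 0.2, 0.9]
opening: 0.0004
```

>>> {"name": "jog_arm", "arguments": {"motion": [{"offset": [0, 0, 10], "roll": 0, "hand": 0}, {"offset": [0, 0, 20], "roll": 0, "hand": 0}, {"offset": [0, 0, 28], "roll": 0, "hand": 0}, {"offset": [0, 0, 28], "roll": 0, "hand": 0}]}}

```text
clock: 8.57
tool_pos: [0.4877, 0.2106, 0.0572]
orientation: [-180.0, 0.0, -178.3]
force: [-0.0, 0.6, 0.1]
opening: 0.0005
```

>>> {"name": "jog_arm", "arguments": {"motion": [{"offset": [0, 0, 7], "roll": 0, "hand": 0}, {"offset": [0, 0, 13], "roll": 0, "hand": 0}, {"offset": [0, 0, 13], "roll": 0, "hand": 0}]}}

```text
clock: 8.82
tool_pos: [0.4886, 0.2112, 0.0445]
orientation: [180.0, 0.1, -178.3]
force: [6.8, 0.9, -4.9]
opening: 0.0003
```

>>> {"name": "jog_arm", "arguments": {"motion": [{"offset": [1, 0, 0], "roll": 0, "hand": 0}, {"offset": [2, 0, 0], "roll": 0, "hand": 0}, {"offset": [3, 0, 0], "roll": 0, "hand": 0}, {"offset": [3, 0, 0], "roll": 0, "hand": 0}]}}

```text
clock: 9.15
tool_pos: [0.4882, 0.2113, 0.0447]
orientation: [179.9, 0.3, -178.2]
force: [22.9, -5.8, -17.5]
opening: 0.0006
```

The drawer is solid at the same place (x 0.488, 23 N), so it is at its stop. I ease off 4 mm and lift straight up.

>>> {"name": "jog_arm", "arguments": {"motion": [{"offset": [-2, 0, 0], "roll": 0, "hand": 0}, {"offset": [-4, 0, 0], "roll": 0, "hand": 0}, {"offset": [-4, 0, 0], "roll": 0, "hand": 0}, {"offset": [-4, 0, -10], "roll": 0, "hand": 0}, {"offset": [-4, 0, -25], "roll": 0, "hand": 0}, {"offset": [-4, 0, -60], "roll": 0, "hand": 20}, {"offset": [-4, 0, -100], "roll": 0, "hand": 58}, {"offset": [-40, 30, -100], "roll": 0, "hand": 58}, {"offset": [-80, 50, -100], "roll": 0, "hand": 58}, {"offset": [-100, 60, -100], "roll": 0, "hand": 58}, {"offset": [-100, 60, -100], "roll": 0, "hand": 58}, {"offset": [-100, 60, -100], "roll": 0, "hand": 58}]}}

```text
clock: 10.15
tool_pos: [0.5826, 0.2736, 0.1436]
orientation: [-179.9, -0.1, -178.3]
force: [-0.8, -1.0, 0.3]
opening: 0.0419
```

```bash
python3 - <<'E'
from h import *
st(); off([.5915,.275,.07],-178.3);off([.5915,.275,.040],-178.3)
E
```

```text
{'clock': 10.15, 'joint_pos': [42.4777, 21.7576, -10.4095, -0.0387, -57.9782, -130.778], 'tool_pos': [0.5826, 0.2736, 0.1436], 'orientation': [-179.93, -0.1314, -178.321], 'force': [-0.8146, -0.9877, 0.305], 'opening': 0.0419}
off [-9.2  1.2 73.6] roll -0.0003658722924245564
off [ -9.2   1.2 103.6] roll -0.0003658722924245564
```

>>> {"name": "jog_arm", "arguments": {"motion": [{"offset": [-9, 1, 20], "roll": 0, "hand": 60}, {"offset": [-9, 1, 40], "roll": 0, "hand": 60}, {"offset": [-9, 1, 40], "roll": 0, "hand": 60}, {"offset": [-9, 1, 60], "roll": 0, "hand": 60}, {"offset": [-9, 1, 75], "roll": 0, "hand": 60}, {"offset": [-9, 1, 90], "roll": 0, "hand": 60}, {"offset": [-9, 1, 102], "roll": 0, "hand": 60}, {"offset": [-9, 1, 102], "roll": 0, "hand": 60}]}}

```text
clock: 10.82
tool_pos: [0.5897, 0.2736, 0.0411]
orientation: [-179.9, -0.2, -178.3]
force: [-0.5, 0.3, -0.2]
opening: 0.0603
```

>>> {"name": "jog_arm", "arguments": {"motion": [{"offset": [0, 0, 0], "roll": 0, "hand": 30}, {"offset": [0, 0, 0], "roll": 0, "hand": 30}, {"offset": [0, 0, 0], "roll": 0, "hand": 30}, {"offset": [0, 0, 0], "roll": 0, "hand": 30}, {"offset": [0, 0, 0], "roll": 0, "hand": 30}, {"offset": [0, 0, 0], "roll": 0, "hand": 30}]}}

```text
clock: 11.32
tool_pos: [0.593, 0.2767, 0.0446]
orientation: [179.8, 0.2, -178.3]
force: [-0.6, 4.4, 2.7]
opening: 0.0353
```

>>> {"name": "jog_arm", "arguments": {"motion": [{"offset": [0, 0, -5], "roll": 0, "hand": 30}, {"offset": [0, 0, -15], "roll": 0, "hand": 30}, {"offset": [0, 0, -35], "roll": 0, "hand": 30}, {"offset": [0, 0, -65], "roll": 0, "hand": 30}, {"offset": [0, 0, -100], "roll": 0, "hand": 30}, {"offset": [0, 0, -135], "roll": 0, "hand": 30}, {"offset": [0, 0, -150], "roll": 0, "hand": 30}, {"offset": [0, 0, -150], "roll": 0, "hand": 30}, {"offset": [0, 0, -150], "roll": 0, "hand": 30}]}}

```text
clock: 12.07
tool_pos: [0.5916, 0.2745, 0.1946]
orientation: [179.9, 0.1, -178.3]
force: [0.2, -0.8, -2.2]
opening: 0.0352
```

```bash
python3 - <<'E'
from h import *
st(); off([.480,-.193,.20],-181)
s=snap('side'); im=s['img']; cv2.imwrite('pics/s5.png',cv2.resize(cv2.convertScaleAbs(im[60:380,120:420,::-1],alpha=1.4),None,fx=1.8,fy=1.8))
E
```

```text
{'clock': 12.0667, 'joint_pos': [41.99, 19.9885, -5.9114, -0.0131, -63.9891, -130.302], 'tool_pos': [0.5916, 0.2745, 0.1946], 'orientation': [179.9193, 0.077, -178.3177], 'force': [0.2147, -0.8166, -2.1581], 'opening': 0.0352}
off [ 125.3 -464.    -6.2] roll 0.04681506479189208
```

View pics/s5.png

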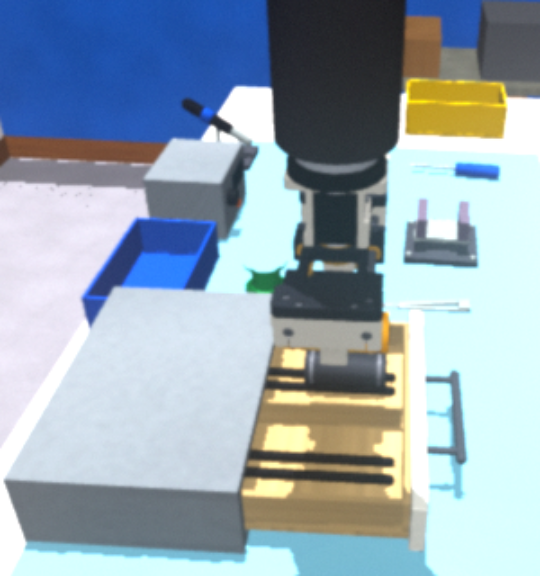

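>>> {"name": "jog_arm", "arguments": {"motion": [{"offset": [125, -464, -6], "roll": 0.047, "hand": 30}, {"offset": [125, -464, -6], "roll": 0.047, "hand": 30}, {"offset": [125, -464, -6], "roll": 0.047, "hand": 30}, {"offset": [125, -464, -6], "roll": 0.047, "hand": 30}, {"offset": [125, -464, -6], "roll": 0.047, "hand": 30}, {"offset": [125, -464, -6], "roll": 0.047, "hand": 30}, {"offset": [125, -464, -6], "roll": 0.047, "hand": 30}, {"offset": [125, -464, -6], "roll": 0.047, "hand": 30}, {"offset": [125, -464, -6], "roll": 0.047, "hand": 30}, {"offset": [125, -464, -6], "roll": 0.047, "hand": 30}, {"offset": [125, -464, -6], "roll": 0.047, "hand": 30}, {"offset": [125, -464, -6], "roll": 0.047, "hand": 30}, {"offset": [125, -464, 40], "roll": 0.047, "hand": 30}, {"offset": [125, -464, 60], "roll": 0.047, "hand": 30}, {"offset": [125, -464, 70], "roll": 0.047, "hand": 30}, {"offset": [125, -464, 70], "roll": 0.047, "hand": 30}, {"offset": [125, -464, 70], "roll": 0.047, "hand": 30}]}}

```text
clock: 13.53
tool_pos: [0.4803, -0.1928, 0.1228]
orientation: [-180.0, -0.1, 179.1]
force: [0.8, 0.2, -0.9]
opening: 0.0351
```

```bash
python3 - <<'E'
from h import *
st()
s=snap('side'); im=s['img']; 
print(proj(s,[.48,-.193,.072]),proj(s,[.48,-.193,.127]))
cv2.imwrite('pics/s6.png',cv2.resize(cv2.convertScaleAbs(im[110:220,300:430,::-1],alpha=1.4),None,fx=5,fy=5,interpolation=2))
h=cv2.cvtColor(im,cv2.COLOR_RGB2HSV)
m=cv2.inRange(h,(15,150,60),(32,255,255)); m[:130]=0;m[220:]=0;m[:,:320]=0;m[:,420:]=0
for ct in cv2.findContours(m,0,2)[0]:
    if cv2.contourArea(ct)>3: print(cv2.contourArea(ct),cv2.boundingRect(ct))
E
```

```text
{'clock': 13.5333, 'joint_pos': [-0.093, 12.0597, -27.8449, 0.0349, -50.2155, -90.8707], 'tool_pos': [0.4803, -0.1928, 0.1228], 'orientation': [-179.9714, -0.1197, 179.0586], 'force': [0.755, 0.2358, -0.9145], 'opening': 0.0351}
[367.50579702 173.84862914] [369.15485347 155.18886542]
68.5 (375, 153, 11, 9)
75.5 (352, 149, 13, 11)
48.5 (386, 130, 13, 6)
24.0 (346, 130, 9, 4)
```

View pics/s6.png

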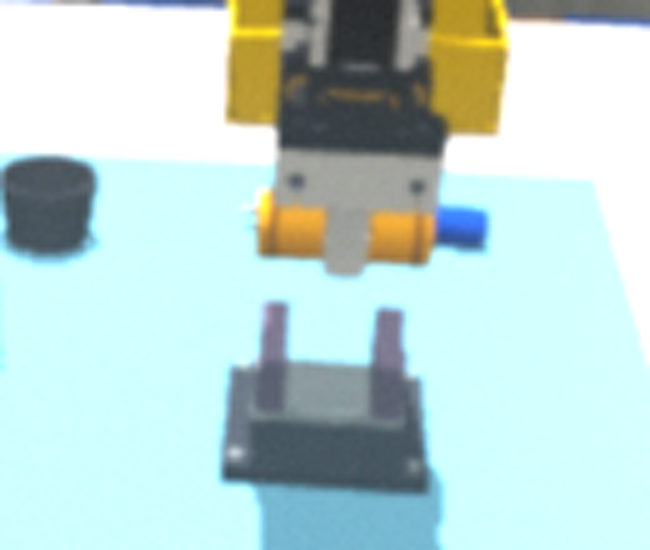

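The side view shows the barrel held level and centred on the fingers, spanning (259..434, 235) in the ×5 crop. The V pads below it span 260..404.

```bash
python3 - <<'E'
from h import *
s=snap('side')
for dx in(-.039,-.023,.023,.039):
  p=proj(s,[.48+dx,-.193+.023,.070]); print(dx,(p-[300,110])*5)
print('barrel ends',[((proj(s,[.4803+d,-.1928+.0,.1265])-[300,110])*5).round(1) for d in(-.045,.045)])
t=snap('top')
print('base corners top',[proj(t,[.48+a*.055,-.193+b*.055,.012]).round(1) for a in(1,-1) for b in(1,-1)])
o=off([.480,-.193,.0695],-181)
E
```

```text
-0.039 [413.12010646 347.49147188]
-0.023 [382.29231505 345.91788771]
0.023 [294.00703274 341.41142402]
0.039 [263.41838982 339.85004703]
barrel ends [array([432.7, 231.1]), array([258.1, 222.8])]
base corners top [array([356.1, 229.2]), array([397.1, 229.7]), array([356.1, 270.6]), array([397.7, 271.1])]
off [ 1.8 -0.5 54.9] roll 0.001337352951062865
```

```bash
python3 - <<'E'
from h import *
s=snap('side')
for dx in(-.039,-.023,.023,.039):
  p=proj(s,[.48+dx,-.193-.023,.070]); print(dx,((p-[300,110])*5).round(1))
t=snap('top')
E
```

```text
-0.039 [408.8 305.8]
-0.023 [379.1 304.3]
0.023 [293.9 300. ]
0.039 [264.4 298.6]
```

>>> {"name": "jog_arm", "arguments": {"motion": [{"offset": [-1, 0.5, 15], "roll": 0, "hand": 30}, {"offset": [-1, 0.5, 30], "roll": 0, "hand": 30}, {"offset": [-1, 0.5, 42], "roll": 0, "hand": 30}, {"offset": [-1, 0.5, 46], "roll": 0, "hand": 30}, {"offset": [-1, 0.5, 48], "roll": 0, "hand": 30}, {"offset": [-1, 0.5, 48], "roll": 0, "hand": 30}]}}

```text
clock: 14.28
tool_pos: [0.4818, -0.1922, 0.0754]
orientation: [-180.0, 0.0, 179.0]
force: [0.1, 0.2, -1.4]
opening: 0.0353
```

>>> {"name": "jog_arm", "arguments": {"motion": [{"offset": [0, 0, 1], "roll": 0, "hand": 30}, {"offset": [0, 0, 2], "roll": 0, "hand": 30}, {"offset": [0, 0, 2], "roll": 0, "hand": 30}]}}

```text
clock: 14.53
tool_pos: [0.4818, -0.1923, 0.0734]
orientation: [-180.0, 0.0, 179.0]
force: [1.0, 0.6, -0.7]
opening: 0.035
```

>>> {"name": "jog_arm", "arguments": {"motion": [{"offset": [0, 0, 1], "roll": 0, "hand": 30}, {"offset": [0, 0, 2], "roll": 0, "hand": 30}, {"offset": [0, 0, 2], "roll": 0, "hand": 30}]}}

```text
clock: 14.78
tool_pos: [0.4815, -0.1923, 0.0709]
orientation: [180.0, -0.0, 179.0]
force: [0.5, 0.3, -1.2]
opening: 0.035
```

>>> {"name": "jog_arm", "arguments": {"motion": [{"offset": [0, 0, 1], "roll": 0, "hand": 30}, {"offset": [0, 0, 1.5], "roll": 0, "hand": 30}, {"offset": [0, 0, 1.5], "roll": 0, "hand": 30}]}}

```text
clock: 15.03
tool_pos: [0.4816, -0.1922, 0.0697]
orientation: [-180.0, 0.0, 179.0]
force: [-2.9, 2.2, 4.9]
opening: 0.0355
```

The barrel touches at TCP z ≈ 0.070, as expected. I let go.

>>> {"name": "jog_arm", "arguments": {"motion": [{"offset": [0, 0, 0], "roll": 0, "hand": 45}, {"offset": [0, 0, 0], "roll": 0, "hand": 60}, {"offset": [0, 0, 0], "roll": 0, "hand": 75}, {"offset": [0, 0, 0], "roll": 0, "hand": 75}, {"offset": [0, 0, 0], "roll": 0, "hand": 75}, {"offset": [0, 0, 0], "roll": 0, "hand": 75}, {"offset": [0, 0, 0], "roll": 0, "hand": 75}, {"offset": [0, 0, -15], "roll": 0, "hand": 75}, {"offset": [0, 0, -35], "roll": 0, "hand": 75}, {"offset": [0, 0, -60], "roll": 0, "hand": 75}, {"offset": [0, 0, -80], "roll": 0, "hand": 0}, {"offset": [0, 0, -80], "roll": 0, "hand": 0}, {"offset": [0, 0, -80], "roll": 0, "hand": 0}]}}

```text
clock: 16.12
tool_pos: [0.4822, -0.1923, 0.1506]
orientation: [180.0, 0.2, 179.0]
force: [0.1, -0.7, -0.5]
opening: 0.0605
```

```bash
python3 - <<'E'
from h import *
st()
s=snap('side'); im=s['img']
cv2.imwrite('pics/s7.png',cv2.resize(cv2.convertScaleAbs(im[110:220,300:430,::-1],alpha=1.4),None,fx=5,fy=5,interpolation=2))
print('barrel ends exp',[((proj(s,[.4816+d,-.1928,.072])-[300,110])*5+2).round(1) for d in(-.045,.045)])
off([.4818,-.1928,.106],-181)
E
```

```text
{'clock': 16.1167, 'joint_pos': [-0.0581, 10.2245, -25.8762, -0.0008, -53.733, -90.9278], 'tool_pos': [0.4822, -0.1923, 0.1506], 'orientation': [179.9966, 0.1663, 179.0136], 'force': [0.0908, -0.692, -0.475], 'opening': 0.0605}
barrel ends exp [array([421.7, 325.6]), array([251.8, 317. ])]
off [-0.3 -0.6 43.6] roll 6.886818698959314e-06
```

View pics/s7.png

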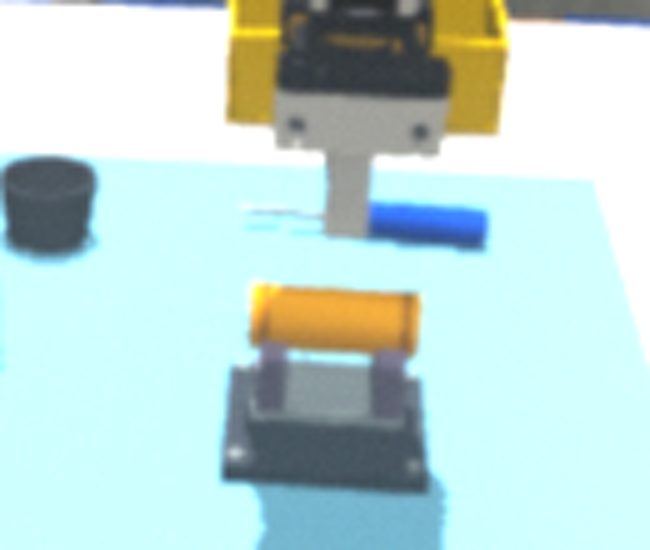

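Released, the barrel lies level in the V. It spans 250..420 in the crop against the pads' 262..405, so it is centred to about 1 mm. Now I press with the fingers shut.

>>> {"name": "jog_arm", "arguments": {"motion": [{"offset": [0, 0, 10], "roll": 0, "hand": 0}, {"offset": [0, 0, 20], "roll": 0, "hand": 0}, {"offset": [0, 0, 30], "roll": 0, "hand": 0}, {"offset": [0, 0, 40], "roll": 0, "hand": 0}, {"offset": [0, 0, 44], "roll": 0, "hand": 0}, {"offset": [0, 0, 45], "roll": 0, "hand": 0}, {"offset": [0, 0, 45], "roll": 0, "hand": 0}, {"offset": [0, 0, 45], "roll": 0, "hand": 0}]}}

```text
clock: 16.83
tool_pos: [0.4818, -0.1923, 0.1045]
orientation: [-180.0, 0.0, 179.0]
force: [-0.6, 1.1, -0.4]
opening: 0.0034
```

>>> {"name": "jog_arm", "arguments": {"motion": [{"offset": [0, 0, 0.5], "roll": 0, "hand": 0}, {"offset": [0, 0, 1], "roll": 0, "hand": 0}, {"offset": [0, 0, 1.5], "roll": 0, "hand": 0}, {"offset": [0, 0, 2], "roll": 0, "hand": 0}, {"offset": [0, 0, 2.5], "roll": 0, "hand": 0}, {"offset": [0, 0, 2.5], "roll": 0, "hand": 0}]}}

```text
clock: 17.33
tool_pos: [0.4815, -0.1923, 0.102]
orientation: [180.0, 0.0, 179.0]
force: [-0.0, 0.1, 0.5]
opening: 0.0005
```

>>> {"name": "jog_arm", "arguments": {"motion": [{"offset": [0, 0, 0.5], "roll": 0, "hand": 0}, {"offset": [0, 0, 1], "roll": 0, "hand": 0}, {"offset": [0, 0, 1.5], "roll": 0, "hand": 0}, {"offset": [0, 0, 1.5], "roll": 0, "hand": 0}]}}

```text
clock: 17.67
tool_pos: [0.4816, -0.1923, 0.1007]
orientation: [-180.0, 0.0, 179.0]
force: [-1.9, 0.7, 4.2]
opening: 0.0005
```

>>> {"name": "jog_arm", "arguments": {"motion": [{"offset": [0, 0, 0.5], "roll": 0, "hand": 0}, {"offset": [0, 0, 1], "roll": 0, "hand": 0}, {"offset": [0, 0, 1.5], "roll": 0, "hand": 0}, {"offset": [0, 0, 1.5], "roll": 0, "hand": 0}]}}

```text
clock: 18.0
tool_pos: [0.4816, -0.1924, 0.0992]
orientation: [-180.0, 0.0, 179.0]
force: [-1.4, 0.4, 5.1]
opening: 0.0001
```

>>> {"name": "jog_arm", "arguments": {"motion": [{"offset": [0, 0, 0.5], "roll": 0, "hand": 0}, {"offset": [0, 0, 1], "roll": 0, "hand": 0}, {"offset": [0, 0, 1.5], "roll": 0, "hand": 0}, {"offset": [0, 0, 2], "roll": 0, "hand": 0}, {"offset": [0, 0, 2.5], "roll": 0, "hand": 0}, {"offset": [0, 0, 3], "roll": 0, "hand": 0}, {"offset": [0, 0, 3.2], "roll": 0, "hand": 0}, {"offset": [0, 0, 3.2], "roll": 0, "hand": 0}, {"offset": [0, 0, 3.2], "roll": 0, "hand": 0}]}}

```text
clock: 18.75
tool_pos: [0.4816, -0.1924, 0.0963]
orientation: [-180.0, 0.0, 179.0]
force: [-3.2, 1.7, 8.6]
opening: 0.0004
```

```bash
python3 - <<'E'
from h import *
F=[]
for i in range(6):
    s=snap('side'); F.append(np.r_[ctrl.get_obs()['force'],ctrl.get_obs()['tool_pos'][2]])
print(np.round(F,4)); st()
im=s['img']; t=snap('top')['img']
a=cv2.resize(cv2.convertScaleAbs(im[110:220,300:430,::-1],alpha=1.4),None,fx=3,fy=3,interpolation=2)
b=cv2.resize(t[80:300,130:490,::-1],None,fx=1.1,fy=1.1)
c=np.zeros((330,800,3),np.uint8); c[:,:390]=a; c[:b.shape[0],400:400+b.shape[1]]=b[:330,:400]; cv2.imwrite('pics/f8.png',c)
E
```

```text
[[-2.6579  0.3641  8.3051  0.0963]
 [-1.8426  0.7912  8.6448  0.0963]
 [-2.6046  1.112   7.4896  0.0963]
 [-2.7711  0.9415  8.4089  0.0963]
 [-1.8392  2.1137  9.0389  0.0964]
 [-1.8906  0.7826  9.6294  0.0964]]
{'clock': 19.05, 'joint_pos': [-0.0542, 13.9865, -29.5283, 0.0174, -46.4566, -90.9291], 'tool_pos': [0.4816, -0.1923, 0.0964], 'orientation': [-179.9878, 0.0287, 179.0287], 'force': [-1.8906, 0.7826, 9.6294], 'opening': 0.0004}
```

View pics/f8.png

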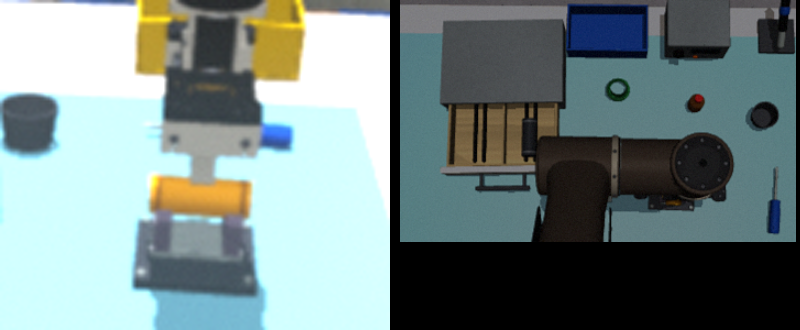

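```bash
python3 - <<'E'
from h import *
print(order.close_job()); st()
E
```

```text
the job is handed in; nothing more can be done
None
the job is handed in; nothing more can be done
```

The job is handed in at about 19 s on the robot's clock, with the yellow barrel held pressed in the V-block and the drawer left open.

**Drawer:** I hooked it with the shut fingers and pulled it to its stop. A second pull met solid resistance at the same place, with 23 N against a friction of only 1–2 N. The top camera put the travel at about 146 mm rather than 150. I trusted the felt stop, so those two checks differ by about 4 mm.

**Barrel:** I lifted the yellow one from the left half of the drawer; the grey one stayed in. I laid the yellow one in the V-block and let go. The side view then showed it level and centred along the groove to about 1 mm.

**Press:** The final push averaged about 8.7 N, with the fingertips about 4.6 mm below first contact. That is close to half-way and not bottomed. There was also a sideways force of about 2 N along the groove.

**Not confirmed:** Contact on both faces was not measured directly; I infer it from the free settling and the level look. The last pictures showed the drawer still open and the bystanders in view where they stood. The tweezers were hidden under the arm in the last top view, and I made no measured check of the bystanders.

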